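# Spacer on, then hold the wheel over the axle

### The job

Slide the loose metal spacer over the upright axle, right down onto the shoulder, and let go of it. Then pick up the larger, thicker of the two loose wheels, carry it over the screwdriver rack without bumping the rack, and finish while still holding it: still, level and centred over the axle, with about 1 cm of air between the axle's tip and the wheel, so that I can put thread-lock on. The wheel must never touch the axle, its stand or the spacer, and the small wheel, battery and bottle stay where they are.

Things in the scene. Friction and masses are not known exactly. Their poses are not given: they have to be found in the camera images.
- axle_tip (a point): Centre of the top end of the upright steel stub axle, 110 mm above the work surface, z up. The axle is 10 mm in diameter, its last 5 mm tapering to 6 mm; it is fixed and stands at the middle of a fixed plywood stand (110 x 90 mm base, 12 mm thick; up to 46 mm high) with a dark hub carrier. Where the stand is and how it is turned vary.
- axle_shoulder (a point): Centre of the shoulder on which the spacer must rest: the flat top of a round post 24 mm in diameter, 40 mm straight below the axle's tip, 70 mm above the work surface, z up. The post stands clear for 18 mm below the shoulder; below that is a 32 mm round flange on the carrier.
- spacer_center (a point): Centre (half-way up) of the loose spacer: a plain aluminium ring of 26 mm outer diameter, 13 mm bore and 16 mm height, about 20 g, lying flat on the work surface with its bore upright. z is its bore axis.
- wheel_center (a point): Centre (half-way up) of the wheel to be held: lying flat on the work surface, black rubber tyre of 62 mm diameter and 28 mm thickness, grey rim with 5 spokes and a hub with a 16 mm bore right through, about 60 g. z is its axle line.
- spare_center (a point): Centre of the other wheel, to be left alone: 52 mm in diameter and only 16 mm thick, 8 spokes, lying flat. The two wheels may lie in either order.
- rack: Fixed plywood screwdriver rack between the wheels and the axle stand, to be passed over: 340 mm long (its x axis), 50 mm wide (its y axis), boards up to 60 mm high, six upright driver handles 18 mm thick in a row, their tops 125 mm above the work surface. Origin: centre of its underside.
- battery: Bystander: loose flat black and grey battery pack, 138 (x) x 46 x 25 mm. Origin: centre of its underside.
- oil: Bystander: small standing bottle, 36 mm in diameter, 85 mm high. Origin: centre of its underside.
Not all that is in view belongs to the job. Of the things shaped like the part that bears spacer_center, the aluminium one is meant.

How it is judged:
By the outcome, as a careful person would: the job done as asked, in the order asked, and still so for the second after the job is handed in, while the arm keeps its last pose, push and grip.
It also fails if it takes over 70 s, if anything falls off the work surface, if the arm or the gripper's body presses on something with over 40 N, if the wrist force passes 120 N, or if a joint passes its speed limit or range.

### The arm

A 6-joint arm with a two-finger parallel gripper is mounted at the origin on the work surface. World frame = base frame: x ahead of the robot, y to its left, z up, the work surface at z = 0. Lengths are in m, angles in rad, forces in N, time in s.
With the tool pointing down it reaches from about 0.35 to 0.775 m from the base axis. Payload 7.3 kg.
Tool frame: the origin (TCP) lies between the finger pads; the fingertips stand robot.tcp_to_tips ahead of it and the grasp point (between the pads) lies 2 mm behind it (robot.tcp_to_tips is the distance from the TCP to the fingertips, in m); y points along the fingers, x is the direction in which the jaws open and shut, and the axes are right-handed (so a half turn about y gives the same grasp; the last joint's range is limited). The gripper opens to 92 mm and grips with 3 to 60 N. Pads are 19 mm wide; open, the fingers measure 130 mm over their backs; the gripper's body (75 mm by 190 mm) begins 47 mm behind the grasp point.
Start: joints at [-1.474, 0.342, 1.524, -0, 1.275, -0.146], TCP at [0.126, -0.51, 0.244] pointing down, gripper open.
Joint ranges: [-2.53, 2.53], [-0.77, 2.02], [0.04, 2.7], [-1, 4.14], [0.28, 2.66], [-3.11, 3.11]. Speed limits (rad/s): [2.57, 2.57, 3.14, 3.14, 3.14, 3.14].

### API

Orientations are given as [roll, pitch, yaw] about the fixed x, y, z axes, in that order (R = Rz(yaw) Ry(pitch) Rx(roll)).
In Python, from cell import status, read_camera, get_calibration, robot gives the robot as it stands.
- The arm moves only by the shell command python3 -m creep 'ROWS' [FORCE]. ROWS is JSON, a list of rows, each an object of numbers: "dx", "dy", "dz": the shift along the tool's x, y, z in m; "rx", "ry", "rz": the turn, a rotation vector about the tool's x, y, z in rad; "gripper": the opening, from 0 (shut) to 1 (fully open). A call has 1 to 20 rows; each row is the pose to reach, as a shift and turn from the pose commanded when the call began, along the tool's axes at that moment; what a row does not reach only later rows make up. A row lasts 1/8 s, in which the tool goes at most 62.5 mm and 10.7 degrees, less where a joint would pass 70% of its speed; a pose out of reach is approached as far as the arm can. A call with a gripper value outside its range is refused whole. The fingers move at their own pace and stop on an object; FORCE is the grip in N (left out, the last holds). Time passes only in rows, so rows that repeat a pose let the fingers close. It gives the time, the measured TCP pose, the force and the opening at its end, in the units of the state.
- status.observe(): the state, without advancing time (a new reading comes with each control period).
- read_camera(name): name is "scene" or "top"; returns (picture, depth): 384x512x3 uint8, red, green, blue; 384x512 float32, m along the optical axis (not along the pixel's ray), 0 where there is no reading.
- get_calibration(name): a dict with "fx", "fy", "cx", "cy" (pixels), "xyz" and "rotation" of the camera in the world. Camera axes: x right, y down, z forward; pixel columns grow to the right and rows downward; lengths in m; the calibration is good to about 2 mm. A picture is of the moment at which its call begins. get_calibration takes no time and is no camera call.
- robot.hand_in(): hands the job in, once; it reports no verdict.
The state is a dict: "time": time; "qpos": joint angles; "qvel": joint speeds; "joint_efforts": joint torques, N m; "tool_pos": TCP position; "tool_rot": TCP orientation; "contact_force": force on the tool from outside, world axes, zero at the start; "torque": the same for the moment, N m; "opening": finger opening in m.
Only numpy, scipy, OpenCV 4.12 (cv2) and the standard library are available. Lean on these libraries where they do the work, as an engineer would, in place of code of your own. Each camera call takes 0.05 s, during which the arm holds its last target.

## Working session

There is one attempt and no reset: what is moved stays moved. The work goes in short steps, Python scripts to look and compute and a shell command to move; the robot and the scene stay as the last step left them, time stands still between calls to the robot, and variables do not carry over. Pictures are saved under pics/ and viewed, and the job is handed in when it is done.

```bash
ls; mkdir -p pics
python3 - <<'E'
from cell import status, read_camera, get_calibration, robot
import cv2,numpy as np
print(status.observe()); print(robot.tcp_to_tips, dir(robot))
for n in ("scene","top"):
    p,d=read_camera(n); np.savez(f"pics/{n}0.npz",p=p,d=d); cv2.imwrite(f"pics/{n}0.png",cv2.resize(p[:,:,::-1],(800,600),interpolation=cv2.INTER_CUBIC)); print(n,get_calibration(n))
E
```

```text
pics
{'time': 0.0, 'qpos': array([-1.47397834e+00,  3.42722589e-01,  1.52500763e+00, -1.21964082e-05,
        1.27541023e+00, -1.45997646e-01]), 'qvel': array([ 0.0001368 , -0.00117323,  0.00055743,  0.00088975,  0.00075508,
       -0.00111956]), 'joint_efforts': array([ 2.16293702e-03, -4.31240094e+01, -2.44220173e+01,  7.19896797e-02,
        5.60198107e-02, -1.26323630e-04]), 'tool_pos': array([ 0.12621132, -0.50921066,  0.24304829]), 'tool_rot': array([-1.57058269e+00,  1.53302497e-03, -1.32797697e+00]), 'contact_force': array([-0.27022961, -0.80436424, -0.41403084]), 'torque': array([ 0.00600036,  0.00281319, -0.03002435]), 'opening': 0.09183405078076194}
0.017 ['IKError', '__class__', '__delattr__', '__dict__', '__dir__', '__doc__', '__eq__', '__format__', '__ge__', '__getattribute__', '__getstate__', '__gt__', '__hash__', '__init__', '__init_subclass__', '__le__', '__lt__', '__module__', '__ne__', '__new__', '__reduce__', '__reduce_ex__', '__repr__', '__setattr__', '__sizeof__', '__str__', '__subclasshook__', '__weakref__', 'hand_in', 'tcp_to_tips']
scene {'fx': 496.5883500572707, 'fy': 496.5883500572707, 'cx': 253.0970298800766, 'cy': 198.67278548793064, 'xyz': array([ 1.18148527, -0.40075441,  0.83599704]), 'rotation': array([-2.35767034,  0.01129426,  0.95557192])}
top {'fx': 351.7332181980052, 'fy': 351.7332181980052, 'cx': 258.17093072266954, 'cy': 194.44512338954752, 'xyz': array([ 0.48867567, -0.00791453,  0.87333639]), 'rotation': array([-3.00717919e+00, -2.10990577e-03, -1.59181334e+00])}
```

View pics/scene0.png

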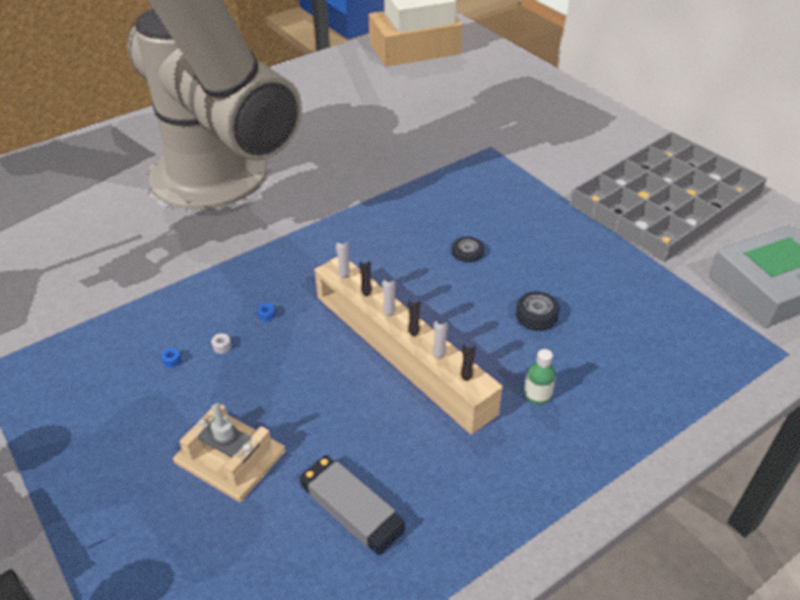

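View pics/top0.png

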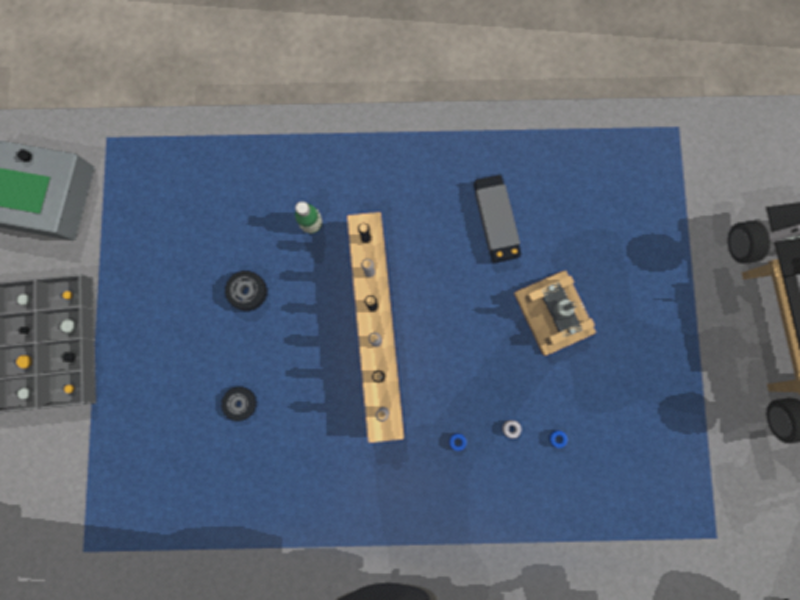

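```bash
cat > h.py <<'E'
import numpy as np, cv2
from scipy.spatial.transform import Rotation as R
from cell import get_calibration
def cam(n):
    c=get_calibration(n); return c, R.from_euler('xyz',c['rotation']).as_matrix()
def ray(n,u,v,z):
    c,M=cam(n); d=M@np.array([(u-c['cx'])/c['fx'],(v-c['cy'])/c['fy'],1]); return c['xyz']+d*(z-c['xyz'][2])/d[2]
def proj(n,p):
    c,M=cam(n); q=M.T@(np.asarray(p)-c['xyz']); return np.array([c['fx']*q[0]/q[2]+c['cx'],c['fy']*q[1]/q[2]+c['cy']])
def crop(p,u0,v0,u1,v1,f,name):
    cv2.imwrite(name,cv2.resize(p[v0:v1,u0:u1,::-1],None,fx=f,fy=f,interpolation=cv2.INTER_CUBIC))
def cloud(n,d):
    c,M=cam(n); v,u=np.mgrid[:384,:512]; q=np.stack([(u-c['cx'])/c['fx']*d,(v-c['cy'])/c['fy']*d,d],-1); return q@M.T+c['xyz']
E
python3 - <<'E'
from h import *
for n,b in (("top",[(315,165,395,235,10,'axle'),(280,260,370,300,8,'sp'),(130,165,200,275,5,'wh')]),("scene",[(100,250,190,320,8,'axle'),(95,185,185,240,8,'sp'),(270,140,380,220,7,'wh')])):
    f=np.load(f"pics/{n}0.npz");P=cloud(n,f['d'])
    print(n,f['d'].min(),np.median(P[200:,...,2]))
    for *q,nm in b: crop(f['p'],*q,f"pics/{n}_{nm}.png")
E
```

```text
top 0.0 0.0005705644322502867
scene 0.0 0.0009517051337470939
```

Run:
```python
from h import *
f=np.load("pics/top0.npz");P=cloud("top",f['d'])
s=512/800
for nm,u,v in (("spacer",512,420),("mat",600,480),("rack",371,303),("bigwheel",246,280),("axle",567,309),("mat2",200,500)):
    U,V=int(u*s),int(v*s); print(nm,P[V-1:V+2,U-1:U+2].reshape(-1,3).round(4)[[0,4,8]].tolist())
```

```text
spacer [[0.4247, -0.1741, -0.0011], [0.4225, -0.1757, 0.0026], [0.4209, -0.1761, 0.0122]]
mat [[0.3301, -0.3062, 0.0013], [0.3279, -0.3082, 0.0019], [0.3252, -0.3109, 0.0005]]
rack [[0.6057, 0.0398, 0.0584], [0.603, 0.0374, 0.0601], [0.6009, 0.0352, 0.0583]]
bigwheel [[0.6494, 0.2374, 0.0237], [0.6499, 0.2396, 0.0075], [0.6441, 0.2321, 0.025]]
axle [[0.5881, -0.2472, 0.0751], [0.5849, -0.2474, 0.0816], [0.583, -0.2506, 0.0781]]
mat2 [[0.3132, 0.3071, 0.0009], [0.3106, 0.305, -0.0002], [0.3081, 0.3027, -0.0006]]
```

View pics/top_axle.png

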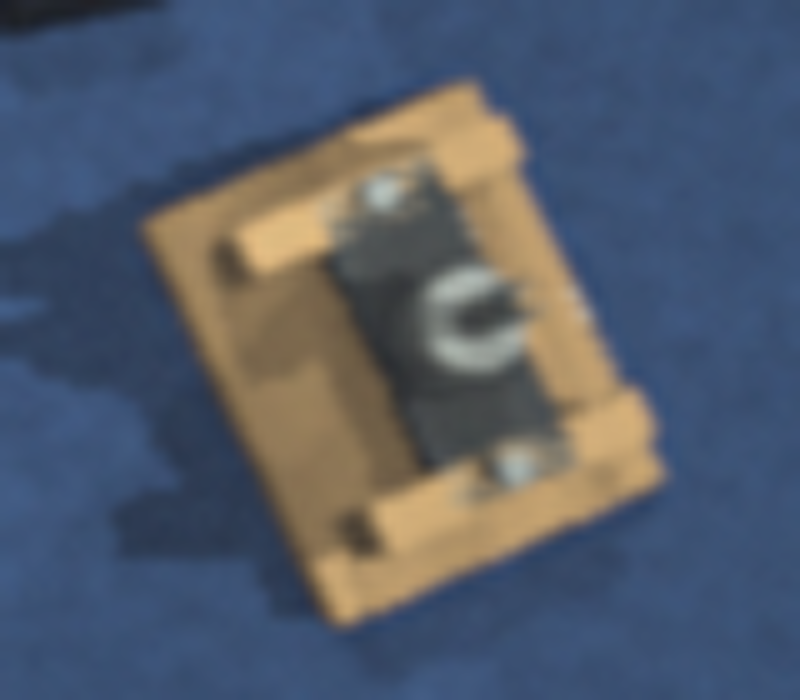

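View pics/top_sp.png

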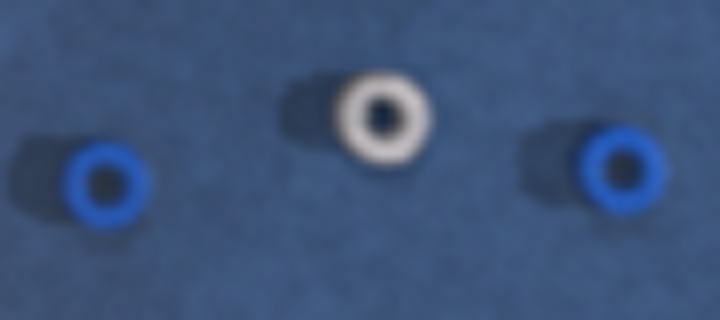

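View pics/top_wh.png

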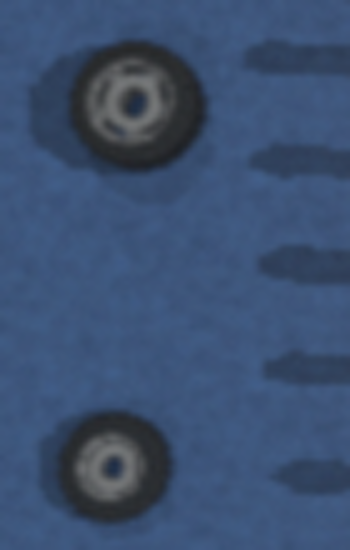

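View pics/scene_axle.png

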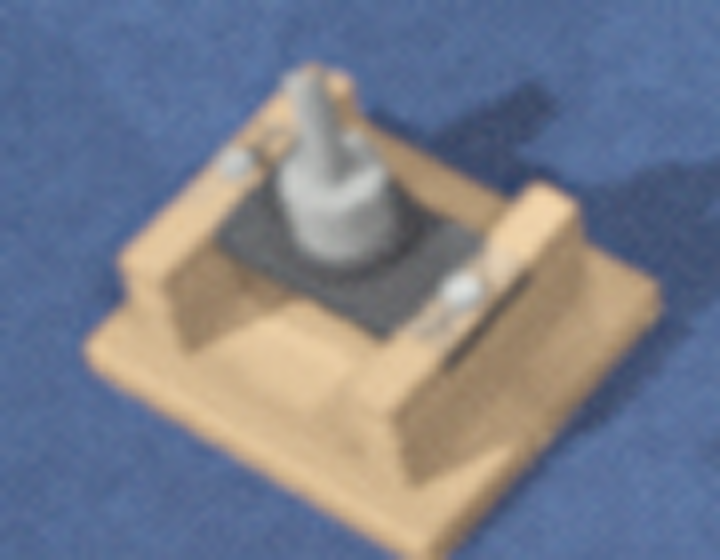

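View pics/scene_sp.png

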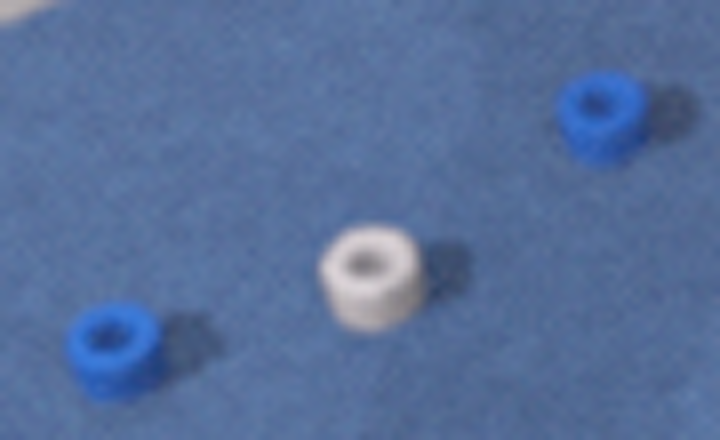

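View pics/scene_wh.png

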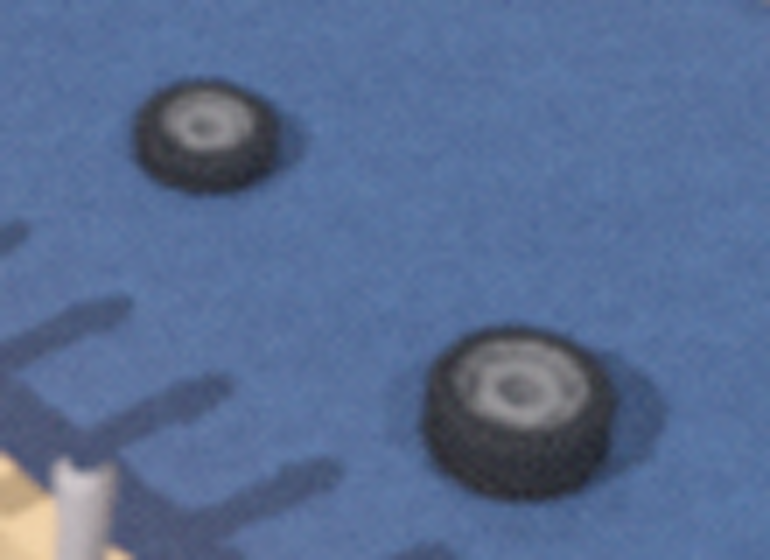

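Run:
```python
from h import *
r=lambda *a: print(a,ray(*a)[:2].round(4))
print("spacer z16");r("top",327.5,274.3,.016);r("scene",141.0,217.7,.016)
print("axle");r("top",362.05,196.55,.07);r("scene",136.8,259.6,.110);
print("shoulder scene"); r("scene",100+337/8-.44,250+178/8-.44,.07)
s=ray("top",362.05,196.55,.07); print("tip pred", proj("top",[s[0],s[1],.11]), proj("scene",[s[0],s[1],.11]),proj("scene",s))
print("wheel z28");r("top",156.6,185.2,.028);r("scene",270+521/7-.43,140+388/7-.43,.026)
print("spare");r("top",130+113/5-.4,165+466/5-.4,.016)
print("rack ends (z60)")
for u,v in((382,213),(349,215),(369,441),(403,439)): r("top",u*.64,v*.64,.06)
print("bottle cap");r("top",303*.64,209*.64,.085)
print("stand corners z12")
for u,v in((145,225),(475,80),(660,480),(340,625)): r("top",315+u/10-.45,165+v/10-.45,.012)
# color fit of spacer & circle
f=np.load("pics/top0.npz");p=f['p'].astype(int)
m=(p[...,0]>130); m[:260]=0;m[300:]=0;m[:,:300]=0;m[:,350:]=0
v,u=np.nonzero(m); print("spacer blob",u.mean(),v.mean(),len(u))
```

```text
spacer z16
('top', 327.5, 274.3, 0.016) [ 0.4088 -0.1736]
('scene', 141.0, 217.7, 0.016) [ 0.4097 -0.1761]
axle
('top', 362.05, 196.55, 0.07) [ 0.5874 -0.2511]
('scene', 136.8, 259.6, 0.11) [ 0.5894 -0.2552]
shoulder scene
('scene', 141.685, 271.81, 0.07) [ 0.589  -0.2526]
tip pred [367.43013858 194.21239384] [138.34382878 257.87113635] [142.01019157 270.89972712]
wheel z28
('top', 156.6, 185.2, 0.028) [0.6307 0.2344]
('scene', 343.99857142857144, 194.99857142857144, 0.026) [0.6302 0.2352]
spare
('top', 152.2, 257.8, 0.016) [0.4564 0.2453]
rack ends (z60)
('top', 244.48000000000002, 136.32, 0.06) [0.7392 0.0178]
('top', 223.36, 137.6, 0.06) [0.7371 0.0682]
('top', 236.16, 282.24, 0.06) [0.3997 0.0419]
('top', 257.92, 280.96, 0.06) [ 0.4015 -0.0072]
bottle cap
('top', 193.92000000000002, 133.76, 0.085) [0.74   0.1339]
stand corners z12
('top', 329.05, 187.05, 0.012) [ 0.6199 -0.1883]
('top', 362.05, 172.55, 0.012) [ 0.6548 -0.2723]
('top', 380.55, 212.55, 0.012) [ 0.554  -0.3117]
('top', 348.55, 227.05, 0.012) [ 0.5202 -0.2311]
spacer blob 327.6363636363636 274.5 66
```

Candidates seen in the top picture (800x600):
- **Spacer:** grey ring (512,429), versus blue rings (459,442) and (560,439). I choose the grey one, and the close crop confirms bare metal.
- **Wheels:** the big 5-spoke wheel (246,291), versus the small one (238,404) and the wheels of the car at the right edge.

The heights and sizes agree with the description. The axle is at about (0.588, -0.252), the spacer at about (0.409, -0.175) and the wheel at about (0.6305, 0.235).

```bash
cat > go.py <<'E'
import sys
from h import *
from cell import status
def go(x,y,z,yaw):
    s=status.observe(); M=R.from_euler('xyz',s['tool_rot']); 
    d=M.inv().apply(np.array([x,y,z])-s['tool_pos']); T=R.from_euler('xyz',[-np.pi/2,0,yaw]); rv=(M.inv()*T).as_rotvec()
    print("d",d.round(4),"r",rv.round(4),"q",s['qpos'].round(2),"t",round(s['time'],2),"F",s['contact_force'].round(1),"open",round(s['opening'],4), "pos",s['tool_pos'].round(4),s['tool_rot'].round(3))
go(*map(float,sys.argv[1:5]))
E
python3 go.py 0.409 -0.175 0.10 0
```

```text
d [-0.2563  0.1435  0.3548] r [-1.100e-03 -1.328e+00 -1.100e-03] q [-1.47  0.34  1.52 -0.    1.28 -0.15] t 0.1 F [ 0.2 -1.   0. ] open 0.0918 pos [ 0.1262 -0.5093  0.2431] [-1.571e+00  1.000e-03 -1.328e+00]
```

```bash
python3 -m creep '[{"dx":-0.256,"dy":0.143,"dz":0.355,"ry":-1.328},{"dx":-0.256,"dy":0.143,"dz":0.355,"ry":-1.328},{"dx":-0.256,"dy":0.143,"dz":0.355,"ry":-1.328},{"dx":-0.256,"dy":0.143,"dz":0.355,"ry":-1.328},{"dx":-0.256,"dy":0.143,"dz":0.355,"ry":-1.328},{"dx":-0.256,"dy":0.143,"dz":0.355,"ry":-1.328},{"dx":-0.256,"dy":0.143,"dz":0.355,"ry":-1.328},{"dx":-0.256,"dy":0.143,"dz":0.355,"ry":-1.328},{"dx":-0.256,"dy":0.143,"dz":0.355,"ry":-1.328},{"dx":-0.256,"dy":0.143,"dz":0.355,"ry":-1.328},{"dx":-0.256,"dy":0.143,"dz":0.355,"ry":-1.328}]'; python3 go.py 0.409 -0.175 0.0195 0
```

```text
d [-0.2562  0.224   0.3548] r [-1.100e-03 -1.328e+00 -1.100e-03] q [-1.47  0.34  1.52 -0.    1.28 -0.15] t 0.1 F [ 0.2 -1.   0. ] open 0.0918 pos [ 0.1262 -0.5093  0.2431] [-1.571e+00  1.000e-03 -1.328e+00]invalid input at $[0]: expected keys dx, dy, dz, rx, ry, rz, gripper
```

```bash
python3 -m creep '[{"dx":-0.256,"dy":0.143,"dz":0.355,"rx":0,"ry":-1.328,"rz":0,"gripper":1},{"dx":-0.256,"dy":0.143,"dz":0.355,"rx":0,"ry":-1.328,"rz":0,"gripper":1},{"dx":-0.256,"dy":0.143,"dz":0.355,"rx":0,"ry":-1.328,"rz":0,"gripper":1},{"dx":-0.256,"dy":0.143,"dz":0.355,"rx":0,"ry":-1.328,"rz":0,"gripper":1},{"dx":-0.256,"dy":0.143,"dz":0.355,"rx":0,"ry":-1.328,"rz":0,"gripper":1},{"dx":-0.256,"dy":0.143,"dz":0.355,"rx":0,"ry":-1.328,"rz":0,"gripper":1},{"dx":-0.256,"dy":0.143,"dz":0.355,"rx":0,"ry":-1.328,"rz":0,"gripper":1},{"dx":-0.256,"dy":0.143,"dz":0.355,"rx":0,"ry":-1.328,"rz":0,"gripper":1},{"dx":-0.256,"dy":0.143,"dz":0.355,"rx":0,"ry":-1.328,"rz":0,"gripper":0.6},{"dx":-0.256,"dy":0.143,"dz":0.355,"rx":0,"ry":-1.328,"rz":0,"gripper":0.6},{"dx":-0.256,"dy":0.143,"dz":0.355,"rx":0,"ry":-1.328,"rz":0,"gripper":0.6}]'; python3 go.py 0.409 -0.175 0.0195 0
```

```text
time: 1.48
tool_pos: [0.4089, -0.1768, 0.1011]
tool_rot: [-1.571, -0.0, -0.002]
contact_force: [0.1, 0.6, -0.2]
opening: 0.0664
d [0.     0.0816 0.0018] r [ 0.0005 -0.0018  0.0005] q [-0.58  0.38  1.93 -0.    0.83 -0.58] t 1.48 F [ 0.1  0.6 -0.2] open 0.0664 pos [ 0.4089 -0.1768  0.1011] [-1.571 -0.    -0.002]
```

```bash
python3 -m creep '[{"dx":0,"dy":0.05,"dz":0.0018,"rx":0,"ry":0,"rz":0,"gripper":0.6},{"dx":0,"dy":0.075,"dz":0.0018,"rx":0,"ry":0,"rz":0,"gripper":0.6},{"dx":0,"dy":0.0815,"dz":0.0018,"rx":0,"ry":0,"rz":0,"gripper":0.6},{"dx":0,"dy":0.0815,"dz":0.0018,"rx":0,"ry":0,"rz":0,"gripper":0.6},{"dx":0,"dy":0.0815,"dz":0.0018,"rx":0,"ry":0,"rz":0,"gripper":0.2},{"dx":0,"dy":0.0815,"dz":0.0018,"rx":0,"ry":0,"rz":0,"gripper":0.2},{"dx":0,"dy":0.0815,"dz":0.0018,"rx":0,"ry":0,"rz":0,"gripper":0.2},{"dx":0,"dy":0.0815,"dz":0.0018,"rx":0,"ry":0,"rz":0,"gripper":0.2},{"dx":0,"dy":0.0815,"dz":0.0018,"rx":0,"ry":0,"rz":0,"gripper":0.2},{"dx":0,"dy":0.0815,"dz":0.0018,"rx":0,"ry":0,"rz":0,"gripper":0.2}]' 6; python3 go.py 0.409 -0.175 0.0195 0
```

```text
time: 2.72
tool_pos: [0.4095, -0.1741, 0.0195]
tool_rot: [-1.571, -0.001, 0.0]
contact_force: [-0.9, 0.3, 5.2]
opening: 0.0259
d [-0.0005  0.     -0.0009] r [0.0005 0.0001 0.0006] q [-0.57  0.54  1.99 -0.    0.61 -0.57] t 2.73 F [-0.9  0.3  5.2] open 0.0259 pos [ 0.4095 -0.1741  0.0195] [-1.571e+00 -1.000e-03  0.000e+00]
```

```bash
python3 -m creep '[{"dx":0,"dy":0,"dz":0,"rx":0,"ry":0,"rz":0,"gripper":0.45},{"dx":0,"dy":0,"dz":0,"rx":0,"ry":0,"rz":0,"gripper":0.45},{"dx":0,"dy":0,"dz":0,"rx":0,"ry":1.57,"rz":0,"gripper":0.45},{"dx":0,"dy":0,"dz":0,"rx":0,"ry":1.57,"rz":0,"gripper":0.45},{"dx":0,"dy":0,"dz":0,"rx":0,"ry":1.57,"rz":0,"gripper":0.45},{"dx":0,"dy":0,"dz":0,"rx":0,"ry":1.57,"rz":0,"gripper":0.45},{"dx":0,"dy":0,"dz":0,"rx":0,"ry":1.57,"rz":0,"gripper":0.45},{"dx":0,"dy":0,"dz":0,"rx":0,"ry":1.57,"rz":0,"gripper":0.45},{"dx":0,"dy":0,"dz":0,"rx":0,"ry":1.57,"rz":0,"gripper":0.45},{"dx":0,"dy":0,"dz":0,"rx":0,"ry":1.57,"rz":0,"gripper":0.45},{"dx":0,"dy":0,"dz":0,"rx":0,"ry":1.57,"rz":0,"gripper":0.45},{"dx":0,"dy":0,"dz":0,"rx":0,"ry":1.57,"rz":0,"gripper":0.45},{"dx":0,"dy":0,"dz":0,"rx":0,"ry":1.57,"rz":0,"gripper":0.2},{"dx":0,"dy":0,"dz":0,"rx":0,"ry":1.57,"rz":0,"gripper":0.2},{"dx":0,"dy":0,"dz":0,"rx":0,"ry":1.57,"rz":0,"gripper":0.2},{"dx":0,"dy":0,"dz":0,"rx":0,"ry":1.57,"rz":0,"gripper":0.2},{"dx":0,"dy":0,"dz":0,"rx":0,"ry":1.57,"rz":0,"gripper":0.2}]' 8; python3 go.py 0.409 -0.175 0.15 -1.57
```

```text
time: 4.85
tool_pos: [0.4093, -0.174, 0.0192]
tool_rot: [-1.571, -0.0, -1.57]
contact_force: [-0.2, -0.0, -0.5]
opening: 0.0263
d [ 0.001  -0.1308 -0.0003] r [-0.      0.0001  0.0001] q [-0.57  0.54  1.99 -0.    0.61  1.  ] t 4.85 F [-0.2 -0.  -0.5] open 0.0263 pos [ 0.4093 -0.174   0.0192] [-1.571 -0.    -1.57 ]
```

```bash
python3 -m creep '[{"dx":0,"dy":0,"dz":0,"rx":0,"ry":0,"rz":0,"gripper":0.2},{"dx":0,"dy":-0.03,"dz":0,"rx":0,"ry":0,"rz":0,"gripper":0.2},{"dx":0,"dy":-0.08,"dz":0,"rx":0,"ry":0,"rz":0,"gripper":0.2},{"dx":0,"dy":-0.13,"dz":0,"rx":0,"ry":0,"rz":0,"gripper":0.2},{"dx":0,"dy":-0.13,"dz":0,"rx":0,"ry":0,"rz":0,"gripper":0.2}]' 15; python3 go.py 0.588 -0.2517 0.146 -1.57
```

```text
time: 5.48
tool_pos: [0.4112, -0.1751, 0.1526]
tool_rot: [-1.564, -0.005, -1.57]
contact_force: [0.7, 0.3, 0.0]
opening: 0.0254
d [0.0767 0.0081 0.1767] r [-0.0068  0.0002  0.0045] q [-0.57  0.3   1.87 -0.    0.96  1.  ] t 5.47 F [0.7 0.3 0. ] open 0.0254 pos [ 0.4112 -0.1751  0.1526] [-1.564 -0.005 -1.57 ]
```

```bash
python3 -m creep '[{"dx":0.0775,"dy":0.003,"dz":0.1785,"rx":0,"ry":0,"rz":0,"gripper":0.2},{"dx":0.0775,"dy":0.003,"dz":0.1785,"rx":0,"ry":0,"rz":0,"gripper":0.2},{"dx":0.0775,"dy":0.003,"dz":0.1785,"rx":0,"ry":0,"rz":0,"gripper":0.2},{"dx":0.0775,"dy":0.003,"dz":0.1785,"rx":0,"ry":0,"rz":0,"gripper":0.2},{"dx":0.0775,"dy":0.003,"dz":0.1785,"rx":0,"ry":0,"rz":0,"gripper":0.2},{"dx":0.0775,"dy":0.003,"dz":0.1785,"rx":0,"ry":0,"rz":0,"gripper":0.2}]'
python3 - <<'E'
from h import *
from cell import read_camera,status
import time
for n,b in (("scene",(100,220,190,310)),("top",(310,150,410,230))):
    p,d=read_camera(n); crop(p,*b,7 if n=="scene" else 7,f"pics/{n}1.png")
E
python3 go.py 0.588 -0.2517 0.146 -1.57
```

```text
time: 6.22
tool_pos: [0.5865, -0.2507, 0.1459]
tool_rot: [-1.572, 0.001, -1.57]
contact_force: [0.0, -0.2, -0.0]
opening: 0.0259
d [0.0008 0.0007 0.0011] r [ 0.0002 -0.0001  0.    ] q [-0.52  0.63  1.32 -0.    1.19  1.05] t 6.33 F [-0.2 -0.4  0.2] open 0.0255 pos [ 0.5869 -0.2509  0.1467] [-1.571 -0.    -1.57 ]
```

View pics/scene1.png

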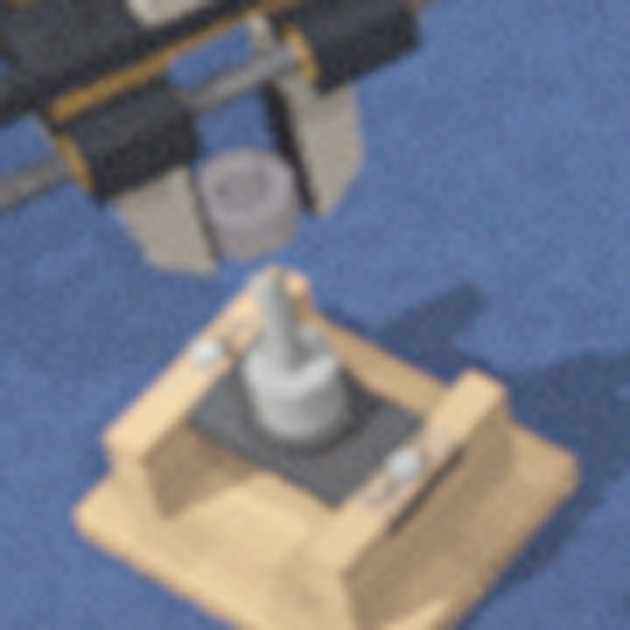

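View pics/top1.png

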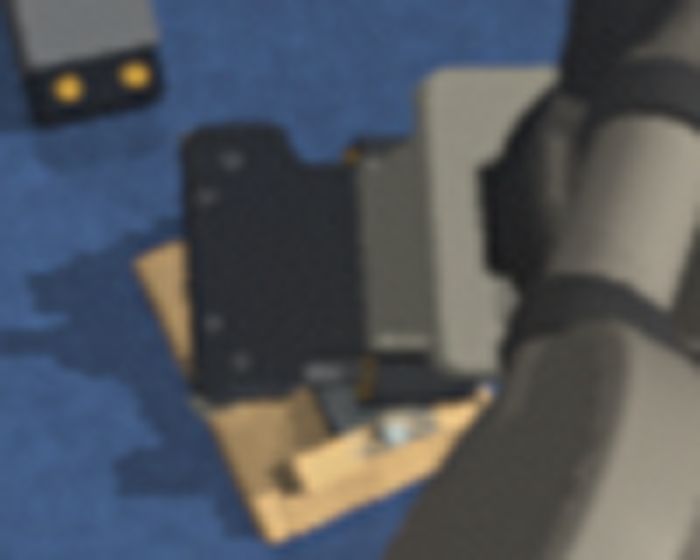

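Run:
```python
from h import *
n="scene"
pp=proj(n,[.5869,-.2509,.1435]); print("pred bore",pp, "seen ~", 100+244/7-.43,220+187/7-.43)
# side-outline check: top ellipse left/right extents and bottom
f=7
for a in [(0.588,-0.2517,.11),(0.588,-0.2517,.07),(.5869,-.2509,.1275)]:
    q=proj(n,a); print(a,"crop px",(q[0]-100+.43)*f,(q[1]-220+.43)*f)
print((pp-[100,220]+.43)*f)
# mm per px
J=np.array([(proj(n,[.588+e,-.2517,.11])-proj(n,[.588,-.2517,.11]))*f for e in [.001]]+[(proj(n,[.588,-.2517+.001,.11])-proj(n,[.588,-.2517,.11]))*f]);print("crop px per mm x,y",J)
```

```text
pred bore [135.07971622 246.10055837] seen ~ 134.42714285714285 246.28428571428572
(0.588, -0.2517, 0.11) crop px 270.3952574707529 270.61608549908055
(0.588, -0.2517, 0.07) crop px 296.10630358954614 361.79791592553335
(0.5869, -0.2509, 0.1275) crop px 259.57558684330644 224.84481388042678
[248.56801354 185.71390856]
crop px per mm x,y [[ 1.67566777  2.43579244]
 [ 3.43895856 -1.75207872]]
```

Run:
```python
from h import *
from cell import read_camera
ps=[read_camera("scene")[0].astype(float) for _ in range(4)]
p=np.mean(ps,0).astype(np.uint8); np.save("pics/s1.npy",p)
crop(p,120,232,165,284,14,"pics/scene1b.png")
```

```text
(no output)
```

View pics/scene1b.png

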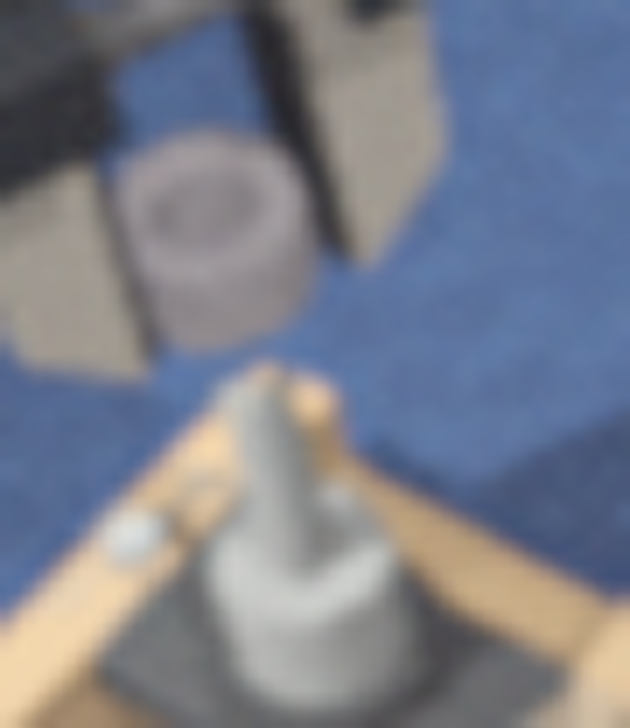

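```bash
cat > ov.py <<'E'
from h import *
def ov(p,b,f,circs,name,n="scene",off=(0,0)):
    u0,v0,u1,v1=b; im=cv2.resize(p[v0:v1,u0:u1,::-1],None,fx=f,fy=f,interpolation=cv2.INTER_CUBIC)
    for (c,r,col) in circs:
        t=np.linspace(0,2*np.pi,60); q=np.array([(proj(n,[c[0]+r*np.cos(a),c[1]+r*np.sin(a),c[2]])+off-[u0,v0]+.5)*f-.5 for a in t])
        cv2.polylines(im,[np.round(q*8).astype(np.int32)],True,col,1,cv2.LINE_AA,3)
    cv2.imwrite(name,im)
E
python3 - <<'E'
from ov import *
p=np.load("pics/s1.npy"); S=(.5869,-.2509); A=(.588,-.2517)
ci=[((*S,.1435),.013,(0,0,255)),((*S,.1435),.0065,(0,0,255)),((*S,.1275),.013,(0,0,255)),((*A,.07),.012,(0,255,255)),((*A,.052),.012,(0,255,255)),((*A,.105),.005,(0,255,0)),((*A,.07),.005,(0,255,0)),((*A,.11),.003,(0,255,0))]
ov(p,(120,232,165,284),11,ci,"pics/o1.png"); ov(p,(120,232,165,284),11,ci,"pics/o2.png",off=(-.5,.5))
a=cv2.imread("pics/o1.png");b=cv2.imread("pics/o2.png");c=np.hstack([a,b]);print(c.shape);cv2.imwrite("pics/o12.png",cv2.resize(c,None,fx=.8,fy=.8) if c.shape[1]>1000 else c)
E
```

```text
(572, 990, 3)
```

View pics/o1.png

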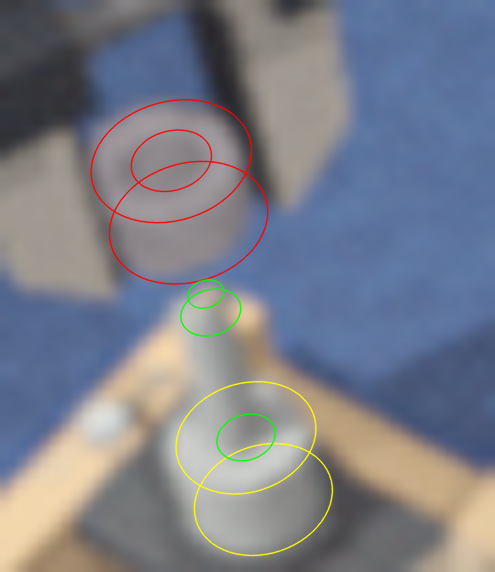

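View pics/o2.png

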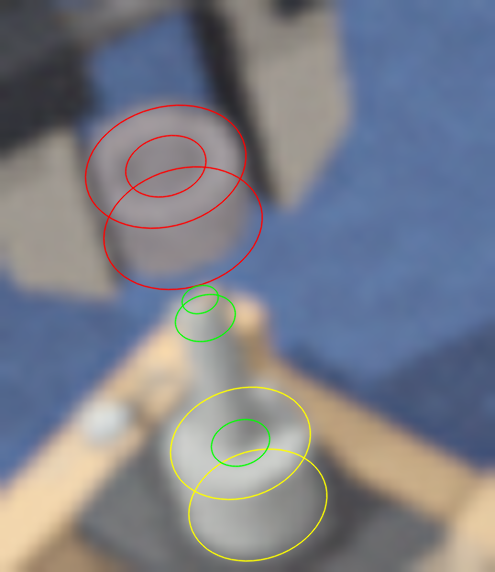

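The scene crop shows the spacer held level above the axle. With one common pixel offset, both the spacer and axle outlines fit to within about 0.5 mm. I'll descend with force checks.

```bash
python3 -m creep '[{"dx":0.0008,"dy":0,"dz":0.001,"rx":0,"ry":0,"rz":0,"gripper":0.2},{"dx":0.0008,"dy":0.008,"dz":0.001,"rx":0,"ry":0,"rz":0,"gripper":0.2},{"dx":0.0008,"dy":0.015,"dz":0.001,"rx":0,"ry":0,"rz":0,"gripper":0.2},{"dx":0.0008,"dy":0.02,"dz":0.001,"rx":0,"ry":0,"rz":0,"gripper":0.2},{"dx":0.0008,"dy":0.025,"dz":0.001,"rx":0,"ry":0,"rz":0,"gripper":0.2},{"dx":0.0008,"dy":0.025,"dz":0.001,"rx":0,"ry":0,"rz":0,"gripper":0.2}]'; python3 go.py 0.588 -0.2517 0.089 -1.57
```

```text
time: 7.28
tool_pos: [0.5886, -0.252, 0.1206]
tool_rot: [-1.572, 0.0, -1.57]
contact_force: [0.5, -0.4, -0.2]
opening: 0.0255
d [-0.0003  0.0316 -0.0006] r [ 0.0009  0.     -0.0004] q [-0.52  0.66  1.34 -0.    1.14  1.05] t 7.28 F [ 0.5 -0.4 -0.2] open 0.0255 pos [ 0.5886 -0.252   0.1206] [-1.572  0.    -1.57 ]
```

```bash
python3 -m creep '[{"dx":-0.0002,"dy":0.006,"dz":-0.0004,"rx":0,"ry":0,"rz":0,"gripper":0.2},{"dx":-0.0002,"dy":0.013,"dz":-0.0004,"rx":0,"ry":0,"rz":0,"gripper":0.2},{"dx":-0.0002,"dy":0.02,"dz":-0.0004,"rx":0,"ry":0,"rz":0,"gripper":0.2},{"dx":-0.0002,"dy":0.026,"dz":-0.0004,"rx":0,"ry":0,"rz":0,"gripper":0.2},{"dx":-0.0002,"dy":0.029,"dz":-0.0004,"rx":0,"ry":0,"rz":0,"gripper":0.2},{"dx":-0.0002,"dy":0.029,"dz":-0.0004,"rx":0,"ry":0,"rz":0,"gripper":0.2}]'; python3 go.py 0.588 -0.2517 0.089 -1.57
```

```text
time: 8.02
tool_pos: [0.5884, -0.2519, 0.092]
tool_rot: [-1.571, 0.0, -1.57]
contact_force: [-0.6, -0.4, -0.2]
opening: 0.026
d [-0.0002  0.003  -0.0004] r [ 0.0003 -0.     -0.0001] q [-0.52  0.69  1.37 -0.    1.08  1.05] t 8.03 F [-0.6 -0.4 -0.2] open 0.026 pos [ 0.5884 -0.2519  0.092 ] [-1.571  0.    -1.57 ]
```

```bash
python3 -m creep '[{"dx":0,"dy":0.0015,"dz":0,"rx":0,"ry":0,"rz":0,"gripper":0.2},{"dx":0,"dy":0.003,"dz":0,"rx":0,"ry":0,"rz":0,"gripper":0.2},{"dx":0,"dy":0.0035,"dz":0,"rx":0,"ry":0,"rz":0,"gripper":0.2},{"dx":0,"dy":0.0035,"dz":0,"rx":0,"ry":0,"rz":0,"gripper":0.2}]'; python3 go.py 0.588 -0.2517 0.089 -1.57
```

```text
time: 8.52
tool_pos: [0.5885, -0.252, 0.0891]
tool_rot: [-1.57, -0.0, -1.57]
contact_force: [-0.2, 0.1, 2.8]
opening: 0.0259
d [-0.0003  0.0001 -0.0005] r [-0.0004  0.      0.0003] q [-0.52  0.69  1.37 -0.    1.07  1.05] t 8.53 F [-0.2  0.1  2.8] open 0.0259 pos [ 0.5885 -0.252   0.0891] [-1.57 -0.   -1.57]
```

Contact came at 2.8 N with the TCP exactly at the expected 0.089 m. I'll release it and rise.

```bash
python3 -m creep '[{"dx":0,"dy":0,"dz":0,"rx":0,"ry":0,"rz":0,"gripper":0.5},{"dx":0,"dy":0,"dz":0,"rx":0,"ry":0,"rz":0,"gripper":0.5},{"dx":0,"dy":0,"dz":0,"rx":0,"ry":0,"rz":0,"gripper":0.5},{"dx":0,"dy":-0.03,"dz":0,"rx":0,"ry":0,"rz":0,"gripper":0.5},{"dx":0,"dy":-0.08,"dz":0,"rx":0,"ry":0,"rz":0,"gripper":0.9},{"dx":0,"dy":-0.13,"dz":0,"rx":0,"ry":0,"rz":0,"gripper":1},{"dx":0,"dy":-0.13,"dz":0,"rx":0,"ry":0,"rz":0,"gripper":1},{"dx":0,"dy":-0.13,"dz":0,"rx":0,"ry":0,"rz":0,"gripper":1}]'
python3 - <<'E'
from ov import *
from cell import read_camera
p=np.mean([read_camera("scene")[0].astype(float) for _ in range(3)],0).astype(np.uint8)
A=(.588,-.2517)
ov(p,(110,235,175,295),9,[],"pics/s2.png")
E
python3 go.py .6305 .235 .22 -1.57
```

```text
time: 9.52
tool_pos: [0.5881, -0.2517, 0.218]
tool_rot: [-1.572, 0.0, -1.57]
contact_force: [0.4, -0.4, 0.3]
opening: 0.0813
d [-0.4866 -0.0025  0.0431] r [ 0.0029 -0.     -0.0016] q [-0.52  0.58  1.22 -0.    1.35  1.05] t 9.68 F [-0.3  0.4 -0.5] open 0.0906 pos [ 0.5878 -0.2516  0.2169] [-1.574  0.002 -1.57 ]
```

View pics/s2.png

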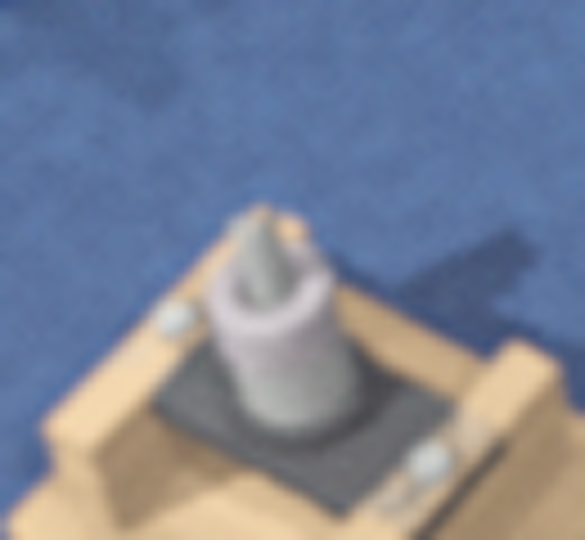

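The picture shows the spacer ring at crop (270,300) sitting flush on the post, with the axle through its bore. Next is the wheel.

```bash
python3 -m creep '[{"dx":-0.487,"dy":0,"dz":0.0435,"rx":0,"ry":0,"rz":0,"gripper":1},{"dx":-0.487,"dy":0,"dz":0.0435,"rx":0,"ry":0,"rz":0,"gripper":1},{"dx":-0.487,"dy":0,"dz":0.0435,"rx":0,"ry":0,"rz":0,"gripper":1},{"dx":-0.487,"dy":0,"dz":0.0435,"rx":0,"ry":0,"rz":0,"gripper":1},{"dx":-0.487,"dy":0,"dz":0.0435,"rx":0,"ry":0,"rz":0,"gripper":1},{"dx":-0.487,"dy":0,"dz":0.0435,"rx":0,"ry":0,"rz":0,"gripper":1},{"dx":-0.487,"dy":0,"dz":0.0435,"rx":0,"ry":0,"rz":0,"gripper":1},{"dx":-0.487,"dy":0,"dz":0.0435,"rx":0,"ry":0,"rz":0,"gripper":1},{"dx":-0.487,"dy":0,"dz":0.0435,"rx":0,"ry":0,"rz":0,"gripper":1},{"dx":-0.487,"dy":0,"dz":0.0435,"rx":0,"ry":0,"rz":0,"gripper":1},{"dx":-0.487,"dy":0,"dz":0.0435,"rx":0,"ry":0,"rz":0,"gripper":1}]'; python3 go.py .631 .235 .0195 -1.57
```

```text
time: 11.05
tool_pos: [0.6317, 0.2335, 0.2183]
tool_rot: [-1.572, -0.001, -1.572]
contact_force: [-0.5, 0.3, -0.6]
opening: 0.0917
d [-0.0016  0.1988 -0.0005] r [ 0.0008 -0.0019  0.0007] q [ 0.24  0.64  1.1  -0.    1.4   1.81] t 11.05 F [-0.5  0.3 -0.6] open 0.0917 pos [0.6317 0.2335 0.2183] [-1.572e+00 -1.000e-03 -1.572e+00]
```

```bash
python3 -m creep '[{"dx":-0.001,"dy":0.06,"dz":-0.0005,"rx":0,"ry":0,"rz":0,"gripper":1},{"dx":-0.001,"dy":0.12,"dz":-0.0005,"rx":0,"ry":0,"rz":0,"gripper":1},{"dx":-0.001,"dy":0.145,"dz":-0.0005,"rx":0,"ry":0,"rz":0,"gripper":1},{"dx":-0.001,"dy":0.145,"dz":-0.0005,"rx":0,"ry":0,"rz":0,"gripper":1},{"dx":-0.001,"dy":0.145,"dz":-0.0005,"rx":0,"ry":0,"rz":0,"gripper":1}]'; python3 go.py .631 .235 .0195 -1.57
python3 - <<'E'
from ov import *
from cell import read_camera
p=read_camera("scene")[0]; crop(p,270,120,390,220,6,"pics/s3.png")
E
```

```text
time: 11.68
tool_pos: [0.6323, 0.2355, 0.0755]
tool_rot: [-1.568, 0.001, -1.571]
contact_force: [-0.6, 0.1, 0.5]
opening: 0.0917
d [ 0.0005  0.056  -0.0015] r [-0.0028 -0.0011 -0.0006] q [ 0.24  0.77  1.27 -0.    1.1   1.81] t 11.68 F [-0.6  0.1  0.5] open 0.0917 pos [0.6323 0.2355 0.0755] [-1.568e+00  1.000e-03 -1.571e+00]
```

View pics/s3.png

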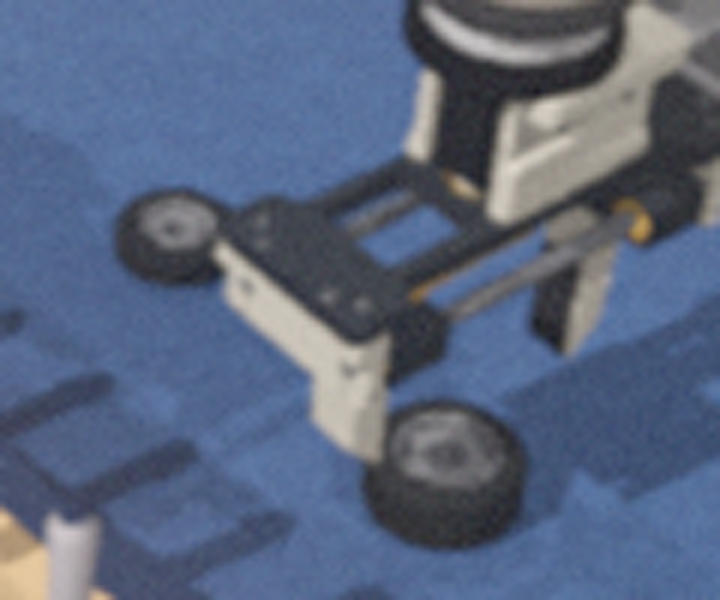

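Fingers are open either side of the big wheel at crop (445,470), clear of the small wheel. I'll go down and make a light centring squeeze.

```bash
python3 -m creep '[{"dx":0,"dy":0.03,"dz":-0.001,"rx":0,"ry":0,"rz":0,"gripper":1},{"dx":0,"dy":0.05,"dz":-0.001,"rx":0,"ry":0,"rz":0,"gripper":1},{"dx":0,"dy":0.055,"dz":-0.001,"rx":0,"ry":0,"rz":0,"gripper":1},{"dx":0,"dy":0.055,"dz":-0.001,"rx":0,"ry":0,"rz":0,"gripper":1},{"dx":0,"dy":0.055,"dz":-0.001,"rx":0,"ry":0,"rz":0,"gripper":0.6},{"dx":0,"dy":0.055,"dz":-0.001,"rx":0,"ry":0,"rz":0,"gripper":0.6},{"dx":0,"dy":0.055,"dz":-0.001,"rx":0,"ry":0,"rz":0,"gripper":0.6},{"dx":0,"dy":0.055,"dz":-0.001,"rx":0,"ry":0,"rz":0,"gripper":0.6},{"dx":0,"dy":0.055,"dz":-0.001,"rx":0,"ry":0,"rz":0,"gripper":0.6}]' 6; python3 go.py .631 .235 .0195 -1.57
```

```text
time: 12.85
tool_pos: [0.6301, 0.2361, 0.0189]
tool_rot: [-1.571, -0.0, -1.57]
contact_force: [-0.4, -0.2, 1.6]
opening: 0.0592
d [ 0.0011 -0.0006  0.0008] r [-0.0003  0.      0.    ] q [ 0.24  0.83  1.31 -0.    1.    1.81] t 12.85 F [-0.4 -0.2  1.6] open 0.0592 pos [0.6301 0.2361 0.0189] [-1.571 -0.    -1.57 ]
```

```bash
python3 -m creep '[{"dx":0,"dy":0,"dz":0,"rx":0,"ry":0,"rz":0,"gripper":0.95},{"dx":0,"dy":0,"dz":0,"rx":0,"ry":0,"rz":0,"gripper":0.95},{"dx":0,"dy":0,"dz":0,"rx":0,"ry":0,"rz":0,"gripper":0.95},{"dx":0,"dy":0,"dz":0,"rx":0,"ry":-1.57,"rz":0,"gripper":0.95},{"dx":0,"dy":0,"dz":0,"rx":0,"ry":-1.57,"rz":0,"gripper":0.95},{"dx":0,"dy":0,"dz":0,"rx":0,"ry":-1.57,"rz":0,"gripper":0.95},{"dx":0,"dy":0,"dz":0,"rx":0,"ry":-1.57,"rz":0,"gripper":0.95},{"dx":0,"dy":0,"dz":0,"rx":0,"ry":-1.57,"rz":0,"gripper":0.95},{"dx":0,"dy":0,"dz":0,"rx":0,"ry":-1.57,"rz":0,"gripper":0.95},{"dx":0,"dy":0,"dz":0,"rx":0,"ry":-1.57,"rz":0,"gripper":0.95},{"dx":0,"dy":0,"dz":0,"rx":0,"ry":-1.57,"rz":0,"gripper":0.95},{"dx":0,"dy":0,"dz":0,"rx":0,"ry":-1.57,"rz":0,"gripper":0.95},{"dx":0,"dy":0,"dz":0,"rx":0,"ry":-1.57,"rz":0,"gripper":0.95},{"dx":0,"dy":0,"dz":0,"rx":0,"ry":-1.57,"rz":0,"gripper":0.6},{"dx":0,"dy":0,"dz":0,"rx":0,"ry":-1.57,"rz":0,"gripper":0.6},{"dx":0,"dy":0,"dz":0,"rx":0,"ry":-1.57,"rz":0,"gripper":0.6},{"dx":0,"dy":0,"dz":0,"rx":0,"ry":-1.57,"rz":0,"gripper":0.6},{"dx":0,"dy":0,"dz":0,"rx":0,"ry":-1.57,"rz":0,"gripper":0.6}]' 6; python3 go.py .631 .235 .0195 0
python3 - <<'E'
from ov import *
from cell import read_camera
p=read_camera("scene")[0]; crop(p,270,120,390,220,6,"pics/s4.png")
p=read_camera("top")[0]; crop(p,120,150,220,230,7,"pics/t4.png")
E
```

```text
time: 15.1
tool_pos: [0.6301, 0.2361, 0.0187]
tool_rot: [-1.571, -0.0, -0.0]
contact_force: [-0.1, 0.3, 0.1]
opening: 0.0562
d [ 0.0009 -0.0008 -0.0011] r [ 0.0001 -0.0001  0.0001] q [ 0.24  0.83  1.31 -0.    1.    0.24] t 15.1 F [-0.1  0.3  0.1] open 0.0562 pos [0.6301 0.2361 0.0187] [-1.571 -0.    -0.   ]
```

View pics/s4.png

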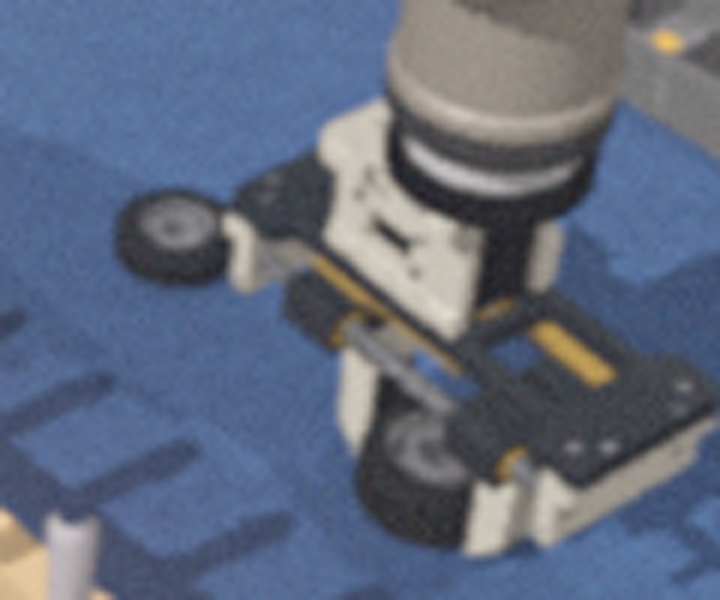

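View pics/t4.png

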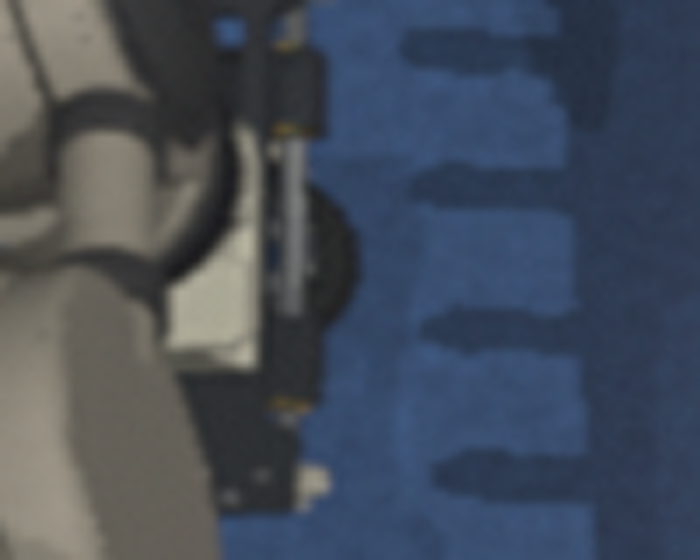

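```bash
python3 -m creep '[{"dx":0,"dy":0,"dz":0,"rx":0,"ry":0,"rz":0,"gripper":0.5},{"dx":0,"dy":0,"dz":0,"rx":0,"ry":0,"rz":0,"gripper":0.5},{"dx":0,"dy":0,"dz":0,"rx":0,"ry":0,"rz":0,"gripper":0.5},{"dx":0,"dy":0,"dz":0,"rx":0,"ry":0,"rz":0,"gripper":0.5}]' 6;  python3 - <<'E'
from ov import *
from cell import read_camera,status
n="scene"
p=np.mean([read_camera("scene")[0].astype(float) for _ in range(3)],0).astype(np.uint8)
np.save("pics/s5.npy",p); s=status.observe(); print(s['opening'])
T=s['tool_pos']
r=(0,0,255)
ci=[((T[0],T[1],.028),.031,r),((T[0],T[1],.0),.031,r),((T[0],T[1],.028),.008,r)]
ov(p,(320,165,370,215),12,ci,"pics/s5.png",off=(-.4,.3))
E
```

```text
time: 15.7
tool_pos: [0.6301, 0.2361, 0.0187]
tool_rot: [-1.571, -0.0, 0.0]
contact_force: [0.0, 0.8, 0.2]
opening: 0.0564
0.05658935612530809
```

View pics/s5.png

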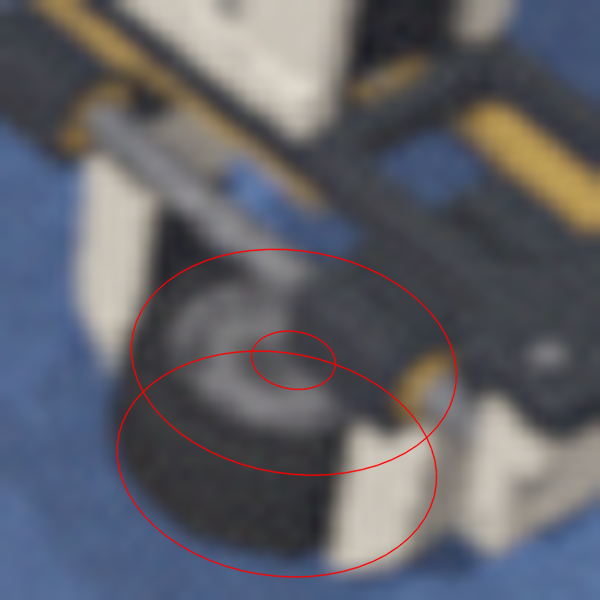

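```bash
python3 -m creep '[{"dx":0,"dy":0,"dz":0,"rx":0,"ry":0,"rz":0,"gripper":0.45},{"dx":0,"dy":0,"dz":0,"rx":0,"ry":0,"rz":0,"gripper":0.45},{"dx":0,"dy":0,"dz":0,"rx":0,"ry":0,"rz":0,"gripper":0.45},{"dx":0,"dy":-0.004,"dz":0,"rx":0,"ry":0,"rz":0,"gripper":0.45},{"dx":0,"dy":-0.012,"dz":0,"rx":0,"ry":0,"rz":0,"gripper":0.45},{"dx":0,"dy":-0.03,"dz":0,"rx":0,"ry":0,"rz":0,"gripper":0.45},{"dx":0,"dy":-0.05,"dz":0,"rx":0,"ry":0,"rz":0,"gripper":0.45},{"dx":0,"dy":-0.06,"dz":0,"rx":0,"ry":0,"rz":0,"gripper":0.45},{"dx":0,"dy":-0.06,"dz":0,"rx":0,"ry":0,"rz":0,"gripper":0.45}]' 12;  python3 - <<'E'
from ov import *
from cell import read_camera,status
p=read_camera("scene")[0];crop(p,290,120,400,220,6,"pics/s6.png")
E
```

```text
time: 16.98
tool_pos: [0.6306, 0.2362, 0.0801]
tool_rot: [-1.57, -0.002, 0.0]
contact_force: [0.0, -0.0, -1.2]
opening: 0.0566
```

View pics/s6.png

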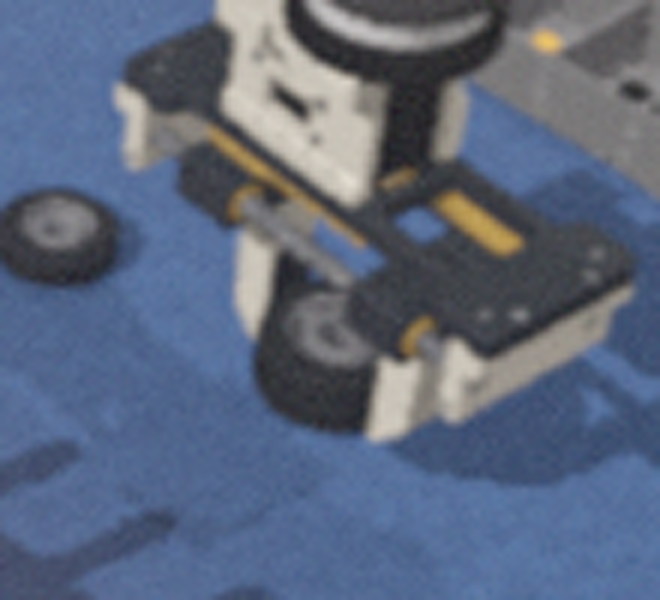

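The wheel is in hand at crop (320,370) and looks level. The small wheel is unmoved. The opening reads 56.6 mm instead of 62 mm, so I'll measure the wheel's centre in hand before the final approach.

```bash
python3 -m creep '[{"dx":0,"dy":-0.03,"dz":0,"rx":0,"ry":0,"rz":0,"gripper":0.45},{"dx":0,"dy":-0.08,"dz":0,"rx":0,"ry":0,"rz":0,"gripper":0.45},{"dx":0,"dy":-0.125,"dz":0,"rx":0,"ry":0,"rz":0,"gripper":0.45},{"dx":0,"dy":-0.145,"dz":0,"rx":0,"ry":0,"rz":0,"gripper":0.45},{"dx":0,"dy":-0.145,"dz":0,"rx":0,"ry":0,"rz":0,"gripper":0.45},{"dx":0,"dy":-0.145,"dz":0,"rx":0,"ry":0,"rz":0,"gripper":0.45}]' 15; python3 go.py .5882 -.2519 .225 -1.57
```

```text
time: 17.77
tool_pos: [0.6293, 0.2359, 0.2215]
tool_rot: [-1.572, 0.003, -0.0]
contact_force: [-0.5, -0.3, -1.3]
opening: 0.0569
d [-0.0411 -0.0029 -0.4878] r [ 0.0033  1.5699 -0.0019] q [ 0.24  0.64  1.09 -0.    1.41  0.24] t 17.77 F [-0.5 -0.3 -1.3] open 0.0569 pos [0.6293 0.2359 0.2215] [-1.572  0.003 -0.   ]
```

```bash
python3 -m creep '[{"dx":-0.002,"dy":0,"dz":-0.03,"rx":0,"ry":0.1,"rz":0,"gripper":0.45},{"dx":-0.006,"dy":0,"dz":-0.08,"rx":0,"ry":0.25,"rz":0,"gripper":0.45},{"dx":-0.011,"dy":0,"dz":-0.135,"rx":0,"ry":0.42,"rz":0,"gripper":0.45},{"dx":-0.016,"dy":0,"dz":-0.19,"rx":0,"ry":0.6,"rz":0,"gripper":0.45},{"dx":-0.021,"dy":0,"dz":-0.245,"rx":0,"ry":0.78,"rz":0,"gripper":0.45},{"dx":-0.025,"dy":0,"dz":-0.3,"rx":0,"ry":0.96,"rz":0,"gripper":0.45},{"dx":-0.03,"dy":0,"dz":-0.355,"rx":0,"ry":1.14,"rz":0,"gripper":0.45},{"dx":-0.035,"dy":0,"dz":-0.41,"rx":0,"ry":1.3,"rz":0,"gripper":0.45},{"dx":-0.039,"dy":0,"dz":-0.455,"rx":0,"ry":1.45,"rz":0,"gripper":0.45},{"dx":-0.041,"dy":0,"dz":-0.48,"rx":0,"ry":1.54,"rz":0,"gripper":0.45},{"dx":-0.042,"dy":0,"dz":-0.488,"rx":0,"ry":1.57,"rz":0,"gripper":0.45},{"dx":-0.042,"dy":0,"dz":-0.488,"rx":0,"ry":1.57,"rz":0,"gripper":0.45},{"dx":-0.042,"dy":0,"dz":-0.488,"rx":0,"ry":1.57,"rz":0,"gripper":0.45}]'; python3 go.py .5882 -.2519 .16 -1.57
python3 - <<'E'
from ov import *
from cell import read_camera,status
ps=[read_camera("scene") for _ in range(4)]
p=np.mean([q[0].astype(float) for q in ps],0).astype(np.uint8); d=np.median([q[1] for q in ps],0)
np.savez("pics/s7.npz",p=p,d=d); s=status.observe(); print(s['tool_pos'],s['opening'])
crop(p,100,205,180,280,8,"pics/s7.png")
E
```

```text
time: 19.4
tool_pos: [0.5882, -0.2505, 0.2234]
tool_rot: [-1.571, 0.001, -1.568]
contact_force: [0.5, 0.3, -0.3]
opening: 0.0565
d [0.0014 0.0634 0.    ] r [ 0.0006  0.0024 -0.0006] q [-0.52  0.57  1.21  0.    1.36  1.05] t 19.4 F [ 0.5  0.3 -0.3] open 0.0565 pos [ 0.5882 -0.2505  0.2234] [-1.571e+00  1.000e-03 -1.568e+00]
[ 0.58829004 -0.25099054  0.22390694] 0.056007180919970145
```

View pics/s7.png

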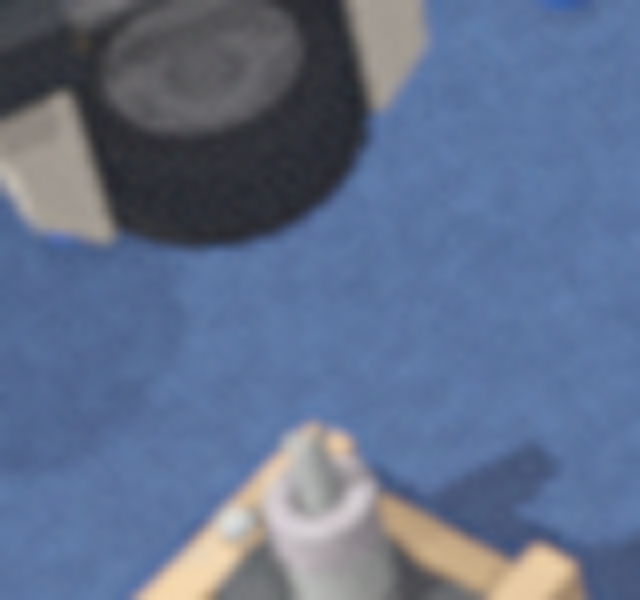

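Run:
```python
from ov import *
f=np.load("pics/s7.npz");p=f['p'];T=[.5883,-.251,.2239]
r=(0,0,255);b=T[2]-.0187
def C(dx,dy,col): return [((T[0]+dx,T[1]+dy,b+z),R_,col) for z,R_ in ((.028,.008),(.028,.031),(0,.031),(.014,.031))]
ov(p,(97,195,157,245),12,C(0,0,r),"pics/s7o.png",off=(-.7,.2))
c,M=cam("scene"); P=cloud("scene",f['d'])
# wheel face depth: rim region crop (s7.png) x 105..300,y0..130 -> plane fit
v,u=np.mgrid[206:221,114:137]; Q=P[v,u].reshape(-1,3); k=(Q[:,2]>.215)&(Q[:,2]<.24); Q=Q[k]
A=np.c_[Q[:,:2]-Q[:,:2].mean(0),np.ones(len(Q))]; s=np.linalg.lstsq(A,Q[:,2],rcond=None)[0]; print(len(Q),Q.mean(0),s, (Q[:,2]-A@s).std())
```

```text
340 [ 0.58516778 -0.25153267  0.22943395] [ 0.09866675 -0.04563123  0.22943395] 0.0033157305030428845
```

View pics/s7o.png

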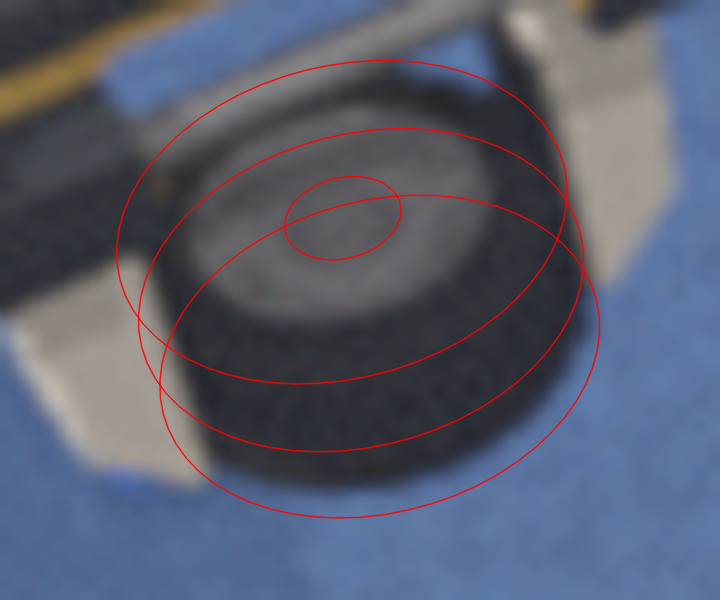

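The overlay puts the rim at crop (340,213) against a predicted (342,218), so the wheel is centred in the grip to under 1 mm. The rim's aspect also matches a level face. I'll descend slowly.

```bash
python3 -m creep '[{"dx":0.0005,"dy":0.01,"dz":0,"rx":0,"ry":0,"rz":0,"gripper":0.45},{"dx":0.001,"dy":0.025,"dz":0,"rx":0,"ry":0,"rz":0,"gripper":0.45},{"dx":0.001,"dy":0.045,"dz":0,"rx":0,"ry":0,"rz":0,"gripper":0.45},{"dx":0.001,"dy":0.062,"dz":0,"rx":0,"ry":0,"rz":0,"gripper":0.45},{"dx":0.001,"dy":0.07,"dz":0,"rx":0,"ry":0,"rz":0,"gripper":0.45},{"dx":0.001,"dy":0.075,"dz":0,"rx":0,"ry":0,"rz":0,"gripper":0.45},{"dx":0.001,"dy":0.078,"dz":0,"rx":0,"ry":0,"rz":0,"gripper":0.45},{"dx":0.001,"dy":0.08,"dz":0,"rx":0,"ry":0,"rz":0,"gripper":0.45},{"dx":0.001,"dy":0.08,"dz":0,"rx":0,"ry":0,"rz":0,"gripper":0.45},{"dx":0.001,"dy":0.08,"dz":0,"rx":0,"ry":0,"rz":0,"gripper":0.45}]'; python3 go.py .5882 -.2519 .1387 -1.57
python3 - <<'E'
from ov import *
from cell import read_camera,status
ps=[read_camera("scene") for _ in range(5)]
p=np.mean([q[0].astype(float) for q in ps],0).astype(np.uint8)
s=status.observe(); T=s['tool_pos'];print(T)
np.savez("pics/s8.npz",p=p,T=T)
b=T[2]-.0187;r=(0,0,255);A=(.5882,-.2519)
ci=[((T[0],T[1],b+.028),.008,r),((T[0],T[1],b+.028),.0216,r),((T[0],T[1],b),.028,r)]
g=(0,255,255);ci+=[((*A,.086),.013,g),((*A,.07),.013,g),((*A,.052),.012,g),((*A,.11),.003,g)]
ov(p,(105,225,170,290),9,[],"pics/s8.png");ov(p,(105,225,170,290),9,ci,"pics/s8o.png",off=(-.7,.2))
E
```

```text
time: 20.85
tool_pos: [0.5882, -0.253, 0.144]
tool_rot: [-1.57, -0.0, -1.57]
contact_force: [-0.8, -0.0, -0.5]
opening: 0.0569
d [-0.0011  0.0053  0.    ] r [-0.0005 -0.      0.0004] q [-0.53  0.64  1.32 -0.    1.19  1.04] t 20.85 F [-0.8 -0.  -0.5] open 0.0569 pos [ 0.5882 -0.253   0.144 ] [-1.57 -0.   -1.57]
[ 0.58811968 -0.25291964  0.1438311 ]
```

View pics/s8.png

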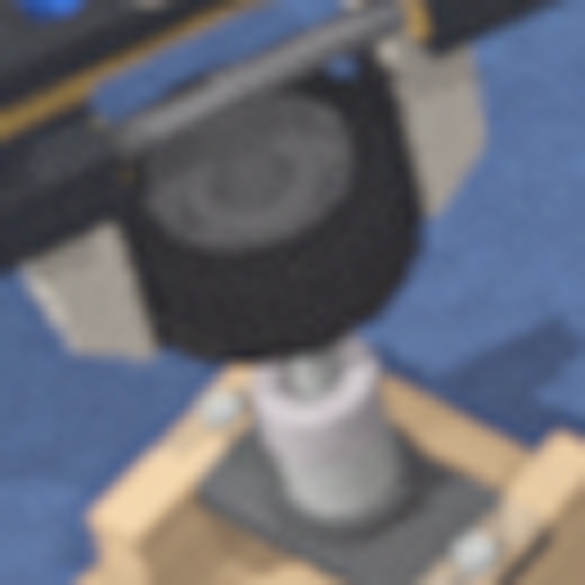

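View pics/s8o.png

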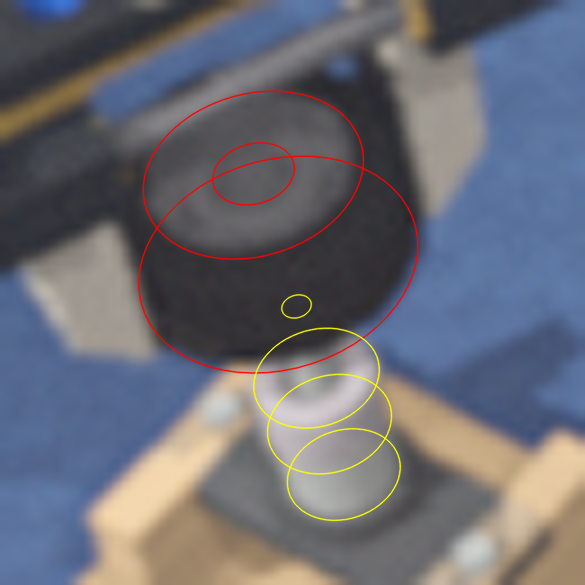

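```bash
python3 -m creep '[{"dx":-0.001,"dy":0.002,"dz":0,"rx":0,"ry":0,"rz":0,"gripper":0.45},{"dx":-0.001,"dy":0.004,"dz":0,"rx":0,"ry":0,"rz":0,"gripper":0.45},{"dx":-0.001,"dy":0.005,"dz":0,"rx":0,"ry":0,"rz":0,"gripper":0.45},{"dx":-0.001,"dy":0.005,"dz":0,"rx":0,"ry":0,"rz":0,"gripper":0.45},{"dx":-0.001,"dy":0.005,"dz":0,"rx":0,"ry":0,"rz":0,"gripper":0.45},{"dx":-0.001,"dy":0.005,"dz":0,"rx":0,"ry":0,"rz":0,"gripper":0.45},{"dx":-0.001,"dy":0.005,"dz":0,"rx":0,"ry":0,"rz":0,"gripper":0.45}]'; python3 go.py .5882 -.2519 .1387 -1.57
python3 - <<'E'
from ov import *
from cell import read_camera,status
ps=[read_camera("scene") for _ in range(5)]
p=np.mean([q[0].astype(float) for q in ps],0).astype(np.uint8); d=np.median([q[1] for q in ps],0)
t,dt=read_camera("top"); cv2.imwrite("pics/t9.png",t[:,:,::-1])
s=status.observe(); T=s['tool_pos'];print(T,s['qvel'].round(4))
np.savez("pics/s9.npz",p=p,T=T,d=d)
b=T[2]-.0187;r=(0,0,255);A=(.5882,-.2519)
ci=[((T[0],T[1],b+.028),.008,r),((T[0],T[1],b+.028),.021,r),((T[0],T[1],b+.014),.031,r)]
g=(0,255,255);ci+=[((*A,.086),.013,g),((*A,.052),.012,g),((*A,.11),.003,g)]
ov(p,(105,225,170,290),9,ci,"pics/s9o.png",off=(-.7,.2)); cv2.imwrite("pics/s9f.png",p[:,:,::-1])
P=cloud("scene",d); 
for v in range(238,266,3): print([round(float(x),3) for x in P[v,118:150:4,2]])
E
```

```text
time: 21.98
tool_pos: [0.5881, -0.2519, 0.1388]
tool_rot: [-1.571, -0.0, -1.57]
contact_force: [-0.2, 0.6, -0.9]
opening: 0.0568
d [-0.      0.0001  0.0001] r [-0.0001  0.      0.0002] q [-0.52  0.64  1.32 -0.    1.18  1.05] t 21.98 F [-0.2  0.6 -0.9] open 0.0568 pos [ 0.5881 -0.2519  0.1388] [-1.571 -0.    -1.57 ]
[ 0.58806665 -0.25190261  0.13874109] [-0.0014  0.0014 -0.0013 -0.0015  0.0026 -0.0009]
[0.0, 0.147, 0.205, 0.203, 0.145, 0.146, 0.147, 0.148]
[0.212, 0.205, 0.202, 0.14, 0.146, 0.147, 0.145, 0.149]
[0.209, 0.149, 0.141, 0.145, 0.142, 0.144, 0.144, 0.148]
[0.203, 0.147, 0.143, 0.14, 0.132, 0.145, 0.14, 0.149]
[0.195, 0.148, 0.136, 0.147, 0.146, 0.144, 0.149, 0.148]
[0.159, 0.149, 0.148, 0.149, 0.147, 0.149, 0.147, 0.147]
[0.153, 0.147, 0.148, 0.148, 0.149, 0.149, 0.145, 0.14]
[0.144, 0.141, 0.144, 0.146, 0.144, 0.142, 0.139, 0.133]
[0.138, 0.133, 0.135, 0.139, 0.138, 0.135, 0.13, 0.127]
[0.13, 0.125, 0.125, 0.129, 0.128, 0.127, 0.122, 0.086]
```

View pics/s9o.png

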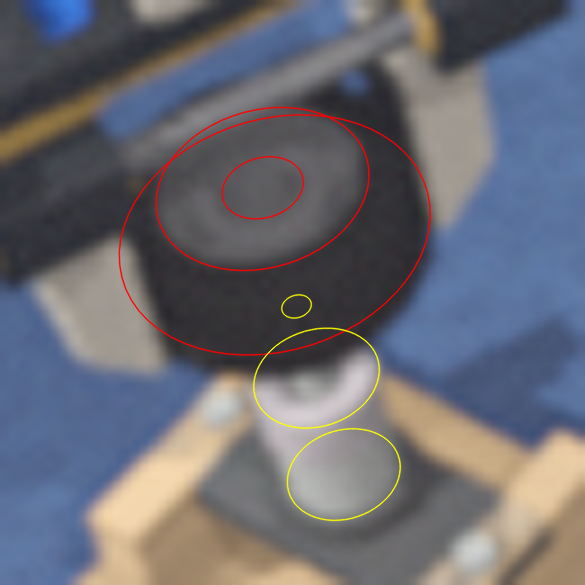

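View pics/s9f.png

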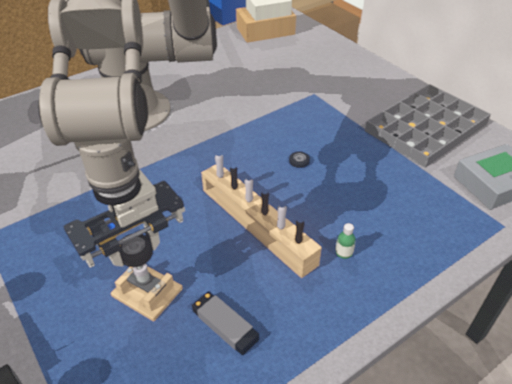

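View pics/t9.png

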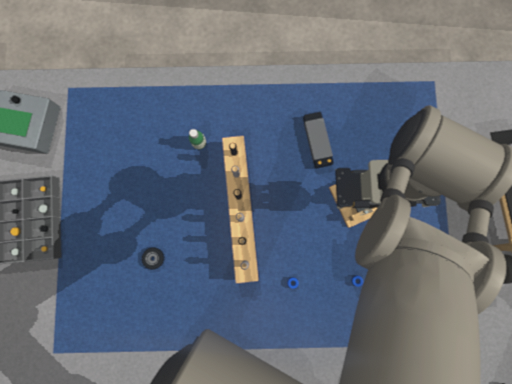

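Depth puts the tyre's top at about 0.148 m, so its underside is at about 0.120 m, 10 mm above the tip. The arm is still, and the bottle, battery, small wheel and rack are where they were. Handing in.

```bash
python3 -c "
from cell import robot; print(robot.hand_in())"
```

```text
the job is handed in; nothing more can be done
None
```

The job is done and handed in at about 22 s. The aluminium spacer sits on the shoulder, and the arm is holding the larger wheel still above the axle.

**Spacer:** I centred it with two crossed grasps, lowered it over the axle and released it. Contact came at 2.8 N at the expected shoulder height. The picture afterwards shows it flush on the post with the axle through its bore.

**Wheel:** I centred it the same way, gripped it at 15 N and carried it over the rack with about 75 mm to spare above the driver handles.
- **Position:** the tool is within about 0.1 mm of my estimate of the axle, and the rim in the picture is within about 0.5 mm of centre.
- **Air gap:** the underside is at about 120 mm, so there is about 10 mm of air above the tip. Depth on the tyre's top (about 148 mm) agrees.
- **Stillness:** the arm is still and the forces are near zero.
- **Bystanders:** the small wheel, battery, bottle and rack look where they were.

**Checks that disagreed or were weak:**
- **Grip opening:** the gripper reads about 57 mm on a 62 mm tyre, probably because of the tyre's rounded shape. It stayed steady, and the pictures show the wheel centred.
- **Level:** this is only confirmed to about 2° from the rim's outline, because the depth plane fit was too noisy to use.

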